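# Probe the post socket and fit the post that suits its depth

### The job

The bottle drying bar has lost its middle post. Take the depth rod from its green stand and gently feel for the bottom of the empty socket with its spring feeler, never forcing the feeler to its stop, put the rod back upright in its stand, then take from the blue rack only the one post that will stand level with its two neighbours and set it all the way down in the socket, without forcing it against the bar. Take no other post from the rack and leave everything else where it is.

Things in the scene. Friction and masses are not known exactly. Their poses are not given: they have to be found in the camera images.
- bar: fixed bottle drying bar: a pale wooden block 110 x 220 x 62 mm (x, y, z), origin at the centre of its underside, z up. Two dark wooden posts 16 mm thick are fixed in it on its y axis, 70 mm either side of the middle, and stand 45 mm above its upper face. The empty socket is in the middle.
- socket (a point): centre of the mouth of the empty socket, in the bar's upper face (62 mm above the bar's origin). A blind round hole, straight down, 17.5 mm across (1.5 mm chamfer). Its depth is 24, 36 or 48 mm, a different one each time, and is not shown; the bottom is flat and hard. The bar is not to be pressed with more than 25 N on its face or the socket's rim.
- rod: depth rod, about 75 g: square orange handle 18 x 18 mm (80 to 125 mm above the tip; sides along the rod's x and y), below it a round steel shank 8 mm thick, from its end a brass feeler, 6 mm thick, 20 mm showing. Origin at the feeler's free tip, z up the rod. Starts upright, shank in the stand's hole, handle resting on the stand's top, x axis along the stand's.
- feeler (a joint): how far the spring feeler is pushed up into the shank, m: 0 free, 0.012 on its stop; the spring takes 1.2 N per mm, so 5 N pushes it in about 4 mm. It is delicate: more than 9 mm (about 11 N) damages it. Pushed in at least 1.5 mm it surely touches bottom.
- rod_tip (a point): free tip of the feeler, lower end of the depth rod
- stand: fixed green block 56 x 56 x 90 mm holding the depth rod, origin at the centre of its underside
- stand_hole (a point): centre of the mouth of the stand's hole, in its upper face: round, 10 mm across (1.5 mm chamfer), 85 mm deep, straight down, so that the hanging rod's tip is 10 mm above the stand's underside and touches nothing
- rack: fixed blue block 200 x 60 x 30 mm (x, y, z), origin at the centre of its underside, with three round holes 18 mm across and 20 mm deep on its x axis at -65, 0 and 65 mm; the three loose posts stand upright in them in any order (their feet 10 mm above the rack's underside)
- post_short: loose dark wooden post, round, 16 mm thick, 69 mm long, about 30 g, foot edge bevelled 2 mm; origin at the centre of its foot, z up along it. Resting on the bottom of a 24 mm deep socket it stands 45 mm above the bar's face
- post_middle: loose dark wooden post, round, 16 mm thick, 81 mm long, about 30 g, foot edge bevelled 2 mm; origin at the centre of its foot, z up along it. Resting on the bottom of a 36 mm deep socket it stands 45 mm above the bar's face
- post_long: loose dark wooden post, round, 16 mm thick, 93 mm long, about 30 g, foot edge bevelled 2 mm; origin at the centre of its foot, z up along it. Resting on the bottom of a 48 mm deep socket it stands 45 mm above the bar's face
- post_short_top (a point): centre of the upper end of post_short
- post_middle_top (a point): centre of the upper end of post_middle
- post_long_top (a point): centre of the upper end of post_long
- blue_tumbler: loose blue tumbler 68 mm wide, 80 mm tall, bystander; origin under its centre
- amber_bottle: loose amber bottle 66 mm wide, 200 mm tall, bystander; origin under its centre
- green_bottle: loose green bottle 72 mm wide, 190 mm tall, bystander; origin under its centre
- sanding_block: loose cork sanding block 50 x 80 x 28 mm, bystander; origin under its centre
- screwdriver: loose screwdriver lying on the table, bystander
- jar: loose glass jar 70 mm wide, 85 mm tall, bystander; origin under its centre
- bowl: loose blue plastic bowl 130 mm wide, 50 mm tall, bystander; origin under its centre
There are look-alikes about, which are no part of the job. What is shaped like the post_middle but white is not meant. What is shaped like the post_long but pink or turquoise is not meant.

How it is judged:
On the way, in this order (a step that is already met when the one before it is completed fails the run):
1. the depth rod, upright in the empty socket, has its feeler pushed in by its bottom (value of joint feeler above 0.0015 m and horizontal distance between rod_tip and socket below 0.008 m and z of rod_tip in the frame of bar below 0.044 m and angle between rod's own z axis and vertical below 0.15 rad), for 0.2 s.
2. the rod is back upright in its stand, handle down on its top (within 8 mm), released (horizontal distance between rod_tip and stand_hole below 0.006 m and z of rod_tip in the frame of stand below 0.018 m and angle between rod's own z axis and vertical below 0.1 rad and contact force between rod and the fingers below 0.05 N), for 0.2 s.
At the end, for the whole second after the job is handed in: One post stands released and at rest in the socket: within 4 mm of its centre, 0.08 rad of upright, top 45 +-4 mm above the bar's face. The other posts are within 30 mm of their starts. The rod stands released, upright (0.1 rad), in its stand, handle down on its top (8 mm) (all of step 2 and ((horizontal distance between post_short and socket below 0.004 m and z of post_short_top in the frame of bar between 0.103 and 0.111 m and angle between post_short's own z axis and vertical below 0.08 rad and linear speed of post_short below 0.01 m/s and contact force between post_short and the fingers below 0.05 N and distance of each of post_middle, post_long from where it was at the start of the episode below 0.03 m) or (horizontal distance between post_middle and socket below 0.004 m and z of post_middle_top in the frame of bar between 0.103 and 0.111 m and angle between post_middle's own z axis and vertical below 0.08 rad and linear speed of post_middle below 0.01 m/s and contact force between post_middle and the fingers below 0.05 N and distance of each of post_short, post_long from where it was at the start of the episode below 0.03 m) or (horizontal distance between post_long and socket below 0.004 m and z of post_long_top in the frame of bar between 0.103 and 0.111 m and angle between post_long's own z axis and vertical below 0.08 rad and linear speed of post_long below 0.01 m/s and contact force between post_long and the fingers below 0.05 N and distance of each of post_short, post_middle from where it was at the start of the episode below 0.03 m))); the robot touches nothing.
It fails at once if the depth rod's feeler is pushed in more than 9 mm (value of joint feeler above 0.009 m).
It fails at once if more than 25 N between the rod or a post and the bar (its face, the socket's rim or wall) (contact force between any of rod, post_short, post_middle, post_long and bar above 25 N).
It fails at once if a second post is taken (two posts more than 40 mm from where they started) (distance of each of post_short, post_middle from where it was at the start of the episode above 0.04 m or distance of each of post_short, post_long from where it was at the start of the episode above 0.04 m or distance of each of post_middle, post_long from where it was at the start of the episode above 0.04 m).
It fails at once if a bystander is moved more than 30 mm (distance of any of blue_tumbler, amber_bottle, green_bottle, sanding_block, screwdriver, jar, bowl from where it was at the start of the episode above 0.03 m).
It also fails if it takes over 72 s, if anything falls off the work surface, if the arm or the gripper's body presses on something with over 40 N, if the wrist force passes 120 N, or if a joint passes its speed limit or range.

### The arm

A 6-joint arm with a two-finger parallel gripper is mounted at the origin on the work surface. World frame = base frame: x ahead of the robot, y to its left, z up, the work surface at z = 0. Lengths are in m, angles in rad, forces in N, time in s.
With the tool pointing down it reaches from about 0.275 to 0.725 m from the base axis. Payload 5.6 kg.
Tool frame: the origin (TCP) lies at the very end of the fingers, on their centre line; the grasp point (between the pads) lies 19 mm behind it; z points along the fingers, y is the line along which they close (so a half turn about z gives the same grasp; the last joint's range is limited). The gripper opens to 85 mm and grips with 20 to 120 N. Pads are 22 mm wide; open, the fingers measure 114 mm over their backs; the gripper's body (76 mm by 85 mm) begins 54 mm behind the grasp point. The pads swing forward as they close: fully open they stand 13 mm farther back than shut.
Start: joints at [-0.839, 0.255, 0.108, 0, -1.424, -0.285], TCP at [0.238, -0.496, 0.231] pointing down, gripper open.
Joint ranges: [-2.95, 2.95], [-1.21, 1.97], [-1.09, 1.5], [-2.87, 1.71], [-2.94, -0.07], [-3.05, 3.05]. Speed limits (rad/s): [2.57, 2.57, 3.14, 3.14, 3.14, 3.14].

### API

Orientations are given as a rotation vector (axis times angle).
In Python, from cell import get_state, grab_frame, camera_params, sign_off gives the robot as it stands.
- The arm moves only by the tool step_arm, never from a script. Its argument "steps" is text: rows parted by semicolons, each of 5 numbers parted by spaces: the shift along the world's x, y, z in m, then the turn about the world's z in rad, then the finger opening in m, from 0 to 0.0854. In form: dx dy dz roll jaw; .... A call has 1 to 10 rows; each row is the pose to reach, as a shift and turn from the pose commanded when the call began; what a row does not reach only later rows make up. A row lasts 1/8 s, in which the tool goes at most 62.5 mm and 10.7 degrees, less where a joint would pass 70% of its speed; a pose out of reach is approached as far as the arm can. A call with a gripper value outside its range is refused whole. The fingers move at their own pace and stop on an object; "force" is the grip in N (left out, the last holds). Time passes only in rows, so rows that repeat a pose let the fingers close. It gives the time, the measured TCP pose, the force, the opening and the grip force at its end, in the units of the state.
- get_state(): the state, without advancing time (a new reading comes with each control period).
- grab_frame(name): name is "scene" or "side" or "wrist"; returns the picture (480x640x3 uint8, blue, green, red); there is no depth.
- camera_params(name): a dict with "fx", "fy", "cx", "cy" (pixels), "dist_coeffs" ([k1, k2, p1, p2, k3] as OpenCV has them; the pictures are not rectified), "R" (3x3) and "t" (3): a world point X has camera coordinates R X + t; the wrist camera has in their place "hand_eye" (4x4, takes a point from camera to tool coordinates, whose origin is the TCP and whose axes are the flange's). Camera axes: x right, y down, z forward; pixel columns grow to the right and rows downward; lengths in m; the calibration is good to about 2 mm. A picture is of the moment at which its call begins: read the wrist's pose just before it. camera_params takes no time and is no camera call.
- sign_off(): hands the job in; it is judged then, once.
The state is a dict: "t": time; "joint_positions": joint angles; "joint_vel": joint speeds; "joint_efforts": joint torques, N m; "tcp_pos": TCP position; "tcp_rot": TCP orientation; "force": force on the tool from outside, world axes, zero at the start; "ft_torque": the same for the moment, N m; "width": finger opening in m; "grasp_force": force on a finger pad.
Only numpy, scipy, OpenCV 4.12 (cv2) and the standard library are available. Lean on these libraries where they do the work, as an engineer would, in place of code of your own. Each camera call takes 0.05 s, during which the arm holds its last target. There are 200 camera calls.

## Working session

There is one attempt and no reset: what is moved stays moved. The work goes in short steps, Python scripts to look and compute and a tool call to move; the robot and the scene stay as the last step left them, time stands still between calls to the robot, and variables do not carry over. Pictures are saved under pics/ and viewed, at most 10 in all, crops included, and the job is handed in when it is done.

Besides the shell and the picture viewer there is one more tool, called by a JSON object that holds its "op" and its "data", one argument or row to a line. step_arm: Moves the arm, as the interface text tells. Its arguments: {"type":"object","properties":{"steps":{"type":"string"},"force":{"type":"number"}},"required":["steps"]}

```bash
mkdir -p pics; ls; python3 - <<'E'
from cell import *
import cv2
for n in("scene","side"):
    im=grab_frame(n); cv2.imwrite(f"pics/{n}0.png",im)
    p=camera_params(n); print(n,p)
print(camera_params("wrist")); print(get_state())
E
```

```text
pics
scene {'fx': 505.3060859839573, 'fy': 505.3060859839573, 'cx': 326.73690285854997, 'cy': 242.18732214600243, 'dist_coeffs': array([-0.1233673,  0.       ,  0.       ,  0.       ,  0.       ]), 'R': array([[ 0.59895376,  0.80061476,  0.01644398],
       [ 0.57570742, -0.41624164, -0.70377828],
       [-0.5566106 ,  0.43099757, -0.71022935]]), 't': array([-0.37335732, -0.25924838,  1.74357102])}
side {'fx': 533.7926029713249, 'fy': 533.7926029713249, 'cx': 321.3894190404761, 'cy': 244.53513626561454, 'dist_coeffs': array([0.05540622, 0.        , 0.        , 0.        , 0.        ]), 'R': array([[-0.99165172, -0.12780928, -0.01707816],
       [-0.07023604,  0.64646368, -0.75970495],
       [ 0.10813775, -0.75216321, -0.65004364]]), 't': array([0.58902573, 0.07487399, 1.3407161 ])}
{'fx': 346.0297304552228, 'fy': 346.0297304552228, 'cx': 318.221102699185, 'cy': 243.61917328437912, 'dist_coeffs': array([-0.0213933,  0.       ,  0.       ,  0.       ,  0.       ]), 'hand_eye': array([[-7.42135919e-04, -9.50949643e-01, -3.09344832e-01,
         7.96004335e-02],
       [ 9.99999672e-01,
[... 220 characters left out ...]
0000e+00]])}
{'t': 0.1, 'joint_positions': array([-8.39392281e-01,  2.55651769e-01,  1.07141288e-01, -4.27183460e-04,
       -1.42390747e+00, -2.84610581e-01]), 'joint_vel': array([-0.00028309, -0.00261147,  0.00236059,  0.00283654,  0.00125558,
       -0.00132011]), 'joint_efforts': array([-2.61247333e-03, -3.87604845e+01,  2.38471699e+01,  5.37790686e+00,
       -3.84118612e-03, -4.61702058e-06]), 'tcp_pos': array([ 0.23750478, -0.49558219,  0.2305074 ]), 'tcp_rot': array([ 6.95809073e-01, -3.06313746e+00, -2.54807252e-03]), 'force': array([ 0.17007197, -0.3740195 , -0.395198  ]), 'ft_torque': array([-0.0354714 , -0.03477699, -0.03187344]), 'grasp_force': 0.0, 'width': 0.08524942330991685}
```

View pics/scene0.png

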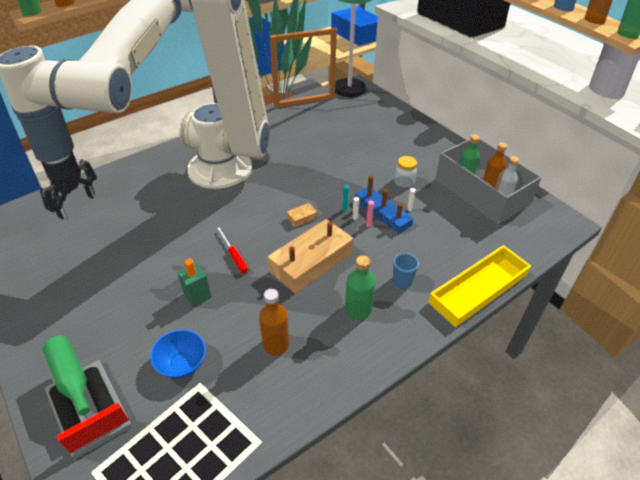

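View pics/side0.png

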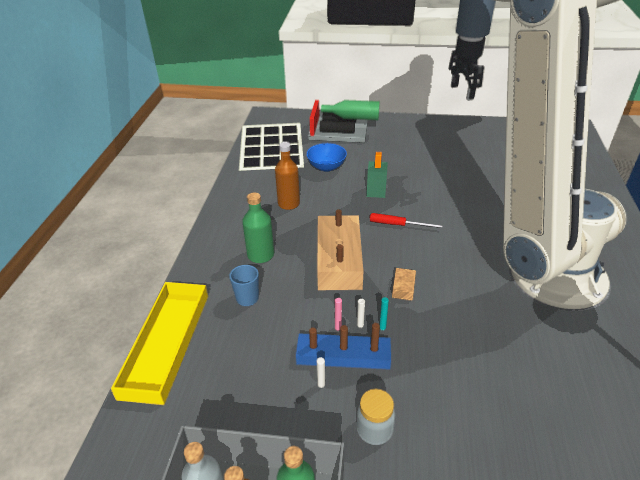

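The scene shows the stand at (195,285) with its orange handle at (190,267), the bar at (311,255), and the rack at (385,208) with look-alike posts around it. The side view shows the handle at (378,159), the bar at (340,250) and the rack at (344,350).

```bash
cat > h.py <<'E'
from cell import *
import cv2, numpy as np
from scipy.spatial.transform import Rotation as Ro
def cam(n,st=None):
    p=camera_params(n); K=np.array([[p["fx"],0,p["cx"]],[0,p["fy"],p["cy"]],[0,0,1]]); d=np.array(p["dist_coeffs"])
    if n=="wrist":
        T=np.eye(4); T[:3,:3]=Ro.from_rotvec(st["tcp_rot"]).as_matrix(); T[:3,3]=st["tcp_pos"]
        W=T@p["hand_eye"]; R=W[:3,:3].T; t=-R@W[:3,3]
    else: R,t=np.array(p["R"]),np.array(p["t"])
    return K,d,R,t
def ray(c,uv):
    K,d,R,t=c; q=cv2.undistortPoints(np.array([[uv]],float),K,d)[0,0]
    v=R.T@np.array([q[0],q[1],1]); return -R.T@t, v/np.linalg.norm(v)
def plane(c,uv,z):
    o,v=ray(c,uv); return o+v*(z-o[2])/v[2]
def proj(c,X):
    K,d,R,t=c; return cv2.projectPoints(np.array(X,float).reshape(-1,3),cv2.Rodrigues(R)[0],t,K,d)[0][:,0]
def tri(c1,u1,c2,u2):
    o1,v1=ray(c1,u1);o2,v2=ray(c2,u2)
    A=np.stack([v1,-v2],1); s=np.linalg.lstsq(A,o2-o1,rcond=None)[0]
    a,b=o1+s[0]*v1,o2+s[1]*v2; return (a+b)/2,np.linalg.norm(a-b)
def blobs(m,amin=15):
    n,l,s,c=cv2.connectedComponentsWithStats(m.astype(np.uint8)); return [(s[i].tolist(),c[i].round(1).tolist()) for i in range(1,n) if s[i][4]>=amin]
def hsv(im): return cv2.cvtColor(im,cv2.COLOR_BGR2HSV)
E
python3 - <<'E'
from h import *
s,d=cv2.imread("pics/scene0.png"),cv2.imread("pics/side0.png")
cs,cd=cam("scene"),cam("side")
for n,im,box in(("scene",s,(150,160,430,320)),("side",d,(280,140,420,400))):
    h=hsv(im); x0,y0,x1,y1=box
    def roi(m):
        r=np.zeros_like(m); r[y0:y1,x0:x1]=m[y0:y1,x0:x1]; return r
    H,S,V=h[...,0],h[...,1],h[...,2]
    print(n,"orange",blobs(roi((H<16)&(H>5)&(S>200)&(V>170))))
    print("brown",blobs(roi(((H<12)|(H>170))&(S>90)&(V<125)&(V>30))))
    print("wood",blobs(roi((H>8)&(H<22)&(S>70)&(S<180)&(V>150)),200))
    print("blue",blobs(roi((H>100)&(H<125)&(S>150)&(V>60)),200))
print(tri(cs,(190,267),cd,(378,159)))
v=np.hstack([cv2.resize(s[160:310,170:430],None,fx=3,fy=3)]); cv2.imwrite("pics/c1.png",cv2.resize(v,(780,450)))
cv2.imwrite("pics/c2.png",cv2.resize(d[140:400,280:430],None,fx=2.3,fy=2.3))
E
```

```text
scene orange [([185, 261, 9, 14, 71], [189.7, 267.8])]
brown [([369, 178, 4, 9, 15], [370.7, 182.0]), ([383, 189, 5, 13, 30], [384.7, 194.8]), ([398, 205, 4, 8, 20], [399.3, 208.5]), ([290, 248, 4, 13, 22], [291.8, 254.0])]
wood [([287, 203, 30, 19, 329], [301.4, 211.7]), ([268, 219, 85, 61, 2379], [308.6, 249.5])]
blue [([356, 188, 57, 45, 879], [385.6, 211.0])]
side orange [([288, 163, 5, 11, 26], [289.5, 168.4])]
brown [([336, 210, 6, 16, 51], [338.0, 217.2]), ([337, 245, 6, 17, 42], [339.2, 252.5]), ([371, 323, 8, 28, 99], [374.9, 336.8]), ([340, 325, 8, 15, 60], [343.6, 330.9]), ([310, 328, 7, 14, 39], [313.7, 335.5]), ([340, 339, 7, 11, 38], [343.5, 344.5]), ([310, 341, 7, 7, 29], [312.7, 344.2])]
wood [([317, 215, 47, 75, 3080], [339.2, 253.8]), ([392, 268, 24, 32, 616], [403.7, 283.6]), ([361, 389, 32, 11, 259], [375.9, 394.9])]
blue [([307, 143, 40, 28, 840], [326.1, 155.9]), ([296, 334, 95, 35, 2416], [344.0, 351.7])]
(array([ 0.46697991, -0.31778712,  0.11254775]), np.float64(0.0004104870797595704))
```

View pics/c2.png

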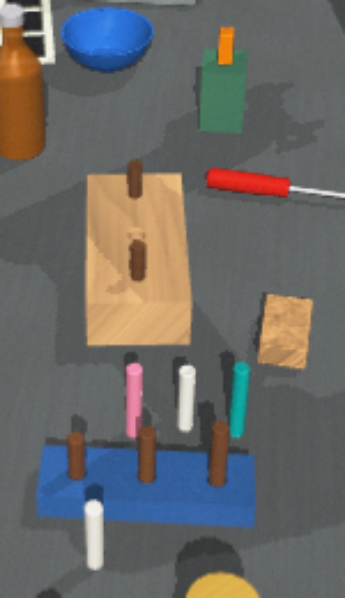

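The crop shows the bar's two posts and the socket between them, and in the rack, left to right, the short, middle and long posts. Pink, white and turquoise look-alikes stand on the bar's side of the rack, with one white behind it.

```bash
python3 - <<'E'
from h import *
cs,cd=cam("scene"),cam("side")
P=lambda n,X:print(n,np.round(X,4))
P("postA",plane(cd,(338.5,211.5),.107));P("postB",plane(cd,(339,246.5),.107))
P("sock",plane(cd,(339.5,242),.062)); P("wood c",plane(cd,(340,251),.05))
for n,u,z in(("S",(313.5,329),.079),("M",(344,326),.091),("L",(375,323),.103)):P(n,plane(cd,u,z))
P("S2",plane(cs,(399.5,205.5),.079));P("M2",plane(cs,(385,190),.091));P("L2",plane(cs,(371,178),.103))
P("pinkfoot",plane(cd,(338,329),0));P("whitefoot",plane(cd,(361,326),0));P("turqfoot",plane(cd,(383,329),0));P("white2 foot",plane(cd,(321,386),0))
# stand edges rotation side view top
P("tumbler",plane(cd,(245,300),0)); P("screw",plane(cd,(405,222),0.01));P("cork",plane(cd,(404,283),.028))
E
```

```text
postA [ 0.5556 -0.0616  0.107 ]
postB [0.54   0.0758 0.107 ]
sock [0.5458 0.0064 0.062 ]
wood c [0.5423 0.0271 0.05  ]
S [0.5691 0.3117 0.079 ]
M [0.5057 0.3067 0.091 ]
L [0.4426 0.3018 0.103 ]
S2 [0.5768 0.3034 0.079 ]
M2 [0.5075 0.3055 0.091 ]
L2 [0.4491 0.2982 0.103 ]
pinkfoot [0.525  0.2389 0.    ]
whitefoot [ 0.4737  0.224  -0.    ]
turqfoot [0.4235 0.2271 0.    ]
white2 foot [0.544  0.3938 0.    ]
tumbler [0.7577 0.1738 0.    ]
screw [ 0.3786 -0.1605  0.01  ]
cork [0.3798 0.1016 0.028 ]
```

{"op": "step_arm", "data": {
  "steps": "0.05 0.04 0.03 0 0.06;0.1 0.08 0.03 0 0.06;0.15 0.12 0.03 0 0.06;0.2 0.16 0.03 0 0.06;0.229 0.178 0.03 0 0.06;0.229 0.178 0.03 0 0.06;0.229 0.178 0.03 0 0.06",
  "force": 40
}}

```text
t: 0.98
tcp_pos: [0.4664, -0.318, 0.2609]
tcp_rot: [0.696, -3.063, -0.001]
force: [0.4, -0.7, -0.8]
width: 0.0599
grasp_force: 0.0
```

```bash
cat > look.py <<'E'
from h import *
import sys
st=get_state(); im=grab_frame("wrist"); n=sys.argv[1]
cv2.imwrite(f"pics/{n}.png",im); import pickle; pickle.dump(st,open(f"pics/{n}.pkl","wb"))
R=Ro.from_rotvec(st["tcp_rot"]).as_matrix()
print(st["t"],st["tcp_pos"].round(4),"yaw of y axis",np.degrees(np.arctan2(R[1,1],R[0,1])).round(2),"tilt",R[:,2].round(4),"w",st["width"],st["force"].round(2),"joints",st["joint_positions"].round(2))
E
python3 look.py w1; python3 - <<'E'
from h import *
import pickle
st=pickle.load(open("pics/w1.pkl","rb")); im=cv2.imread("pics/w1.png"); c=cam("wrist",st)
h=hsv(im);H,S,V=[h[...,i] for i in range(3)]
for n,m,z in(("or",(H<18)&(H>5)&(S>150)&(V>150),.135),("gr",(H>60)&(H<90)&(S>60)&(V>30),.09)):
    for b in blobs(m,100):print(n,b,plane(c,b[1],z).round(4))
E
```

```text
0.975 [ 0.4664 -0.318   0.2609] yaw of y axis 115.62 tilt [-9.e-04  2.e-04 -1.e+00] w 0.05992962035661245 [ 0.39 -0.66 -0.85] joints [-0.32  0.28  0.21  0.   -1.51 -0.8 ]
or ([305, 210, 27, 37, 334], [317.6, 222.1]) [ 0.4574 -0.3232  0.135 ]
gr ([280, 171, 79, 87, 3340], [319.7, 211.6]) [ 0.458  -0.3208  0.09  ]
gr ([443, 450, 16, 29, 184], [448.8, 464.6]) [ 0.6737 -0.0422  0.09  ]
```

View pics/w1.png

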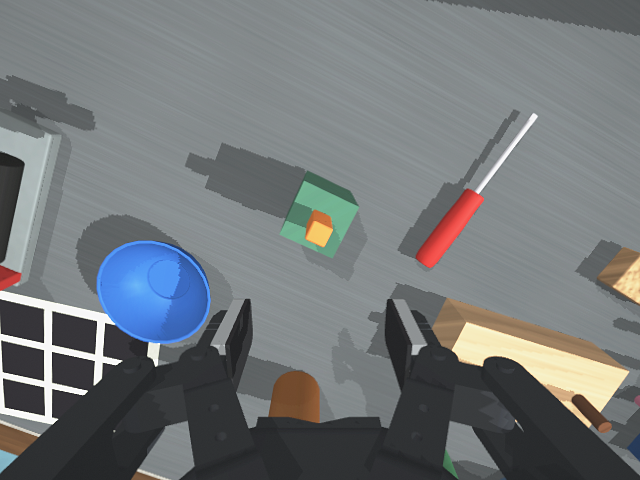

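Wrist view: the handle's bright top is near (319,232), on the green stand's top (about (320,215)). The gripper has clear room around it.

```bash
python3 - <<'E'
from h import *
import pickle
st=pickle.load(open("pics/w1.pkl","rb")); im=cv2.imread("pics/w1.png"); c=cam("wrist",st)
h=hsv(im);H,S,V=[h[...,i] for i in range(3)]
o=(H<25)&(H>5)&(S>120)&(V>150); o[:, :280]=0;o[:,360:]=0;o[:180]=0;o[260:]=0
print(np.histogram(V[o],8))
for n,m,z in(("top",o&(V>225),.135),("greentop",(H>60)&(H<90)&(S>60)&(V>105),.09)):
    m=m.astype(np.uint8); m[:,:280]=0;m[:,370:]=0;m[300:]=0
    cs,_=cv2.findContours(m,0,1); k=max(cs,key=cv2.contourArea)[:,0]
    X=np.array([plane(c,u,z) for u in k])[:,:2]
    print(n,cv2.minAreaRect((X*1000).astype(np.float32)))
E
```

```text
(array([  9,  46,  45, 160,  13,   8,  13, 427]), array([155. , 167.5, 180. , 192.5, 205. , 217.5, 230. , 242.5, 255. ]))
top ((465.5988464355469, -318.4310302734375), (17.483257293701172, 17.234580993652344), 0.43206414580345154)
greentop ((465.8138732910156, -318.5552978515625), (56.465267181396484, 56.60793685913086), 0.0880017876625061)
```

{"op": "step_arm", "data": {
  "steps": "-0.001 0 -0.03 -0.15 0.06;-0.001 0 -0.06 -0.3 0.06;-0.001 0 -0.08 -0.447 0.06;-0.001 -0.0005 -0.11 -0.447 0.06;-0.001 -0.0005 -0.14 -0.447 0.05;-0.001 -0.0005 -0.161 -0.447 0.04;-0.001 -0.0005 -0.161 -0.447 0.04;-0.001 -0.0005 -0.161 -0.447 0.01;-0.001 -0.0005 -0.161 -0.447 0.01;-0.001 -0.0005 -0.161 -0.447 0.01",
  "force": 40
}}

```text
t: 2.28
tcp_pos: [0.4661, -0.3191, 0.1018]
tcp_rot: [-0.0, 3.14, -0.002]
force: [-1.8, 0.3, 5.7]
width: 0.0171
grasp_force: 41.5
```

```bash
python3 look.py w2
```

```text
2.275 [ 0.4661 -0.3191  0.1018] yaw of y axis 90.0 tilt [ 0.0017 -0.0014 -1.    ] w 0.017131489655761296 [-1.79  0.3   5.74] joints [-0.32  0.35 -0.09  0.   -1.12 -1.25]
```

{"op": "step_arm", "data": {
  "steps": "0.0005 -0.0005 0.02 0 0.01;0.0005 -0.0005 0.05 0 0.01;0.0005 -0.0005 0.1 0 0.01;0.0005 -0.0005 0.14 0 0.01;0.01 0.06 0.14 0 0.01;0.02 0.12 0.14 0 0.01;0.03 0.18 0.14 0 0.01;0.035 0.24 0.14 0 0.01;0.035 0.28 0.14 0 0.01;0.035 0.28 0.14 0 0.01"
}}

```text
t: 3.58
tcp_pos: [0.5007, -0.0359, 0.2403]
tcp_rot: [-0.006, 3.141, 0.001]
force: [-0.1, -0.1, -1.1]
width: 0.0173
grasp_force: 40.6
```

```bash
python3 look.py w3
```

```text
3.575 [ 0.5007 -0.0359  0.2403] yaw of y axis 90.22 tilt [ 3.e-04  8.e-04 -1.e+00] w 0.017269990177354696 [-0.07 -0.06 -1.12] joints [ 0.24  0.16  0.01 -0.   -1.42 -1.81]
```

View pics/w3.png

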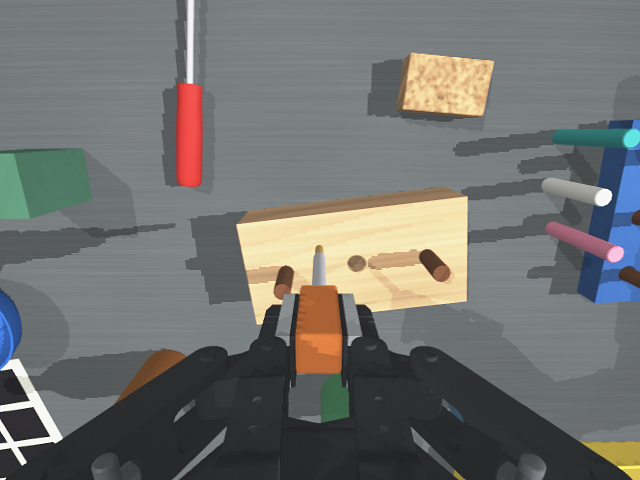

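The rod is held straight with its feeler tip at (319,247). The socket mouth is at (357,263), and the bar's post tops are near (281,293) and (442,272).

```bash
python3 - <<'E'
from h import *
import pickle
st=pickle.load(open("pics/w3.pkl","rb")); im=cv2.imread("pics/w3.png"); c=cam("wrist",st)
h=hsv(im);H,S,V=[h[...,i] for i in range(3)]
g=V.copy(); m=(V<150); r=np.zeros_like(m); r[250:277,343:372]=m[250:277,343:372]
for b in blobs(r,30): print("socket",b,plane(c,b[1],.062).round(4))
print("tip",plane(c,(319.5,247),st["tcp_pos"][2]-.0918).round(4), proj(c,st["tcp_pos"]-[0,0,.0918]))
w=(H>8)&(H<24)&(S>40)&(V>200); r=np.zeros_like(w); r[185:330,235:470]=w[185:330,235:470]
q,_=cv2.findContours(cv2.morphologyEx(r.astype(np.uint8),cv2.MORPH_OPEN,np.ones((3,3))),0,1); k=max(q,key=cv2.contourArea)[:,0]
X=np.array([plane(c,u,.062) for u in k])[:,:2]; print("bar",cv2.minAreaRect((X*1000).astype(np.float32)))
d=((H<12)|(H>170))&(S>80)&(V<140)&(V>25); r=np.zeros_like(d); r[240:300,270:296]=d[240:300,270:296]; r[240:290,415:455]=d[240:290,415:455]
for b in blobs(r,30): print("post",b)
print(plane(c,(282,293),.107).round(4),plane(c,(442,273),.107).round(4), proj(c,[[.548,.007,.062]]))
E
```

```text
socket ([348, 256, 17, 15, 157], [355.7, 261.8]) [0.5446 0.0011 0.062 ]
tip [ 0.5001 -0.0354  0.1485] [[318.74498195 247.73873779]]
bar ((516.1156005859375, -2.822265625), (50.12031173706055, 222.0906982421875), 10.243622779846191)
post ([420, 250, 27, 28, 260], [431.0, 260.8])
post ([274, 266, 19, 34, 269], [284.8, 278.5])
post ([437, 269, 12, 13, 42], [443.5, 275.7])
[ 0.5569 -0.068   0.107 ] [0.5375 0.071  0.107 ] [[361.4464034 264.9946139]]
```

{"op": "step_arm", "data": {
  "steps": "0.023 0.02 -0.02 0 0.01;0.046 0.0405 -0.04 0 0.01;0.046 0.0405 -0.0675 0 0.01;0.046 0.0405 -0.0675 0 0.01;0.046 0.0405 -0.0675 0 0.01"
}}

```text
t: 4.25
tcp_pos: [0.5472, 0.0011, 0.1741]
tcp_rot: [0.002, 3.14, -0.001]
force: [0.4, -0.9, -0.4]
width: 0.0177
grasp_force: 40.7
```

```bash
python3 look.py w4; python3 -c "
import cv2; a=cv2.imread('pics/w4.png')[180:330,230:430]; cv2.imwrite('pics/w4c.png',cv2.resize(a,None,fx=4,fy=4))"
```

```text
4.25 [0.5472 0.0011 0.1741] yaw of y axis 89.94 tilt [ 1.8e-03 -3.0e-04 -1.0e+00] w 0.017705385935252886 [ 0.42 -0.87 -0.39] joints [ 0.29  0.27 -0.02  0.   -1.28 -1.86]
```

View pics/w4c.png

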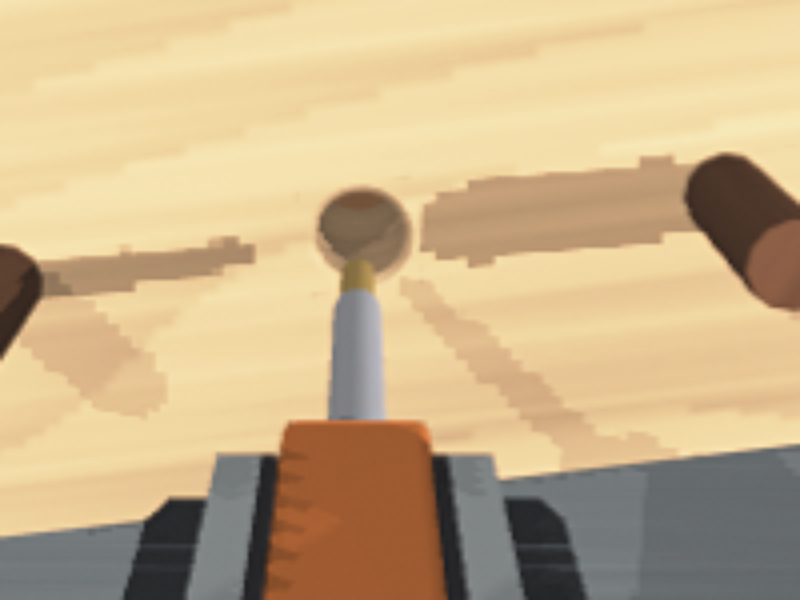

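Close view: the socket mouth is centred at about (321,237.8), and the feeler tip at about (319.7,246), just above it.

```bash
python3 - <<'E'
from h import *
import pickle
st=pickle.load(open("pics/w4.pkl","rb")); c=cam("wrist",st)
print(plane(c,(321,237.8),.062), proj(c,[[*st["tcp_pos"][:2],st["tcp_pos"][2]-.0918]]),plane(c,(319.7,246.3),st["tcp_pos"][2]-.0918), get_state()["tcp_pos"])
E
```

```text
[0.546194   0.00275798 0.062     ] [[318.89092989 247.55411817]] [0.54628336 0.00167644 0.08229634] [0.54737232 0.0013196  0.17440207]
```

{"op": "step_arm", "data": {
  "steps": "-0.0003 0.001 -0.01 0 0.01;-0.0003 0.001 -0.02 0 0.01;-0.0003 0.001 -0.03 0 0.01;-0.0003 0.001 -0.04 0 0.01;-0.0003 0.001 -0.04 0 0.01;-0.0003 0.001 -0.04 0 0.01"
}}

```text
t: 5.05
tcp_pos: [0.5466, 0.003, 0.133]
tcp_rot: [0.0, 3.141, -0.0]
force: [0.6, -0.1, -0.3]
width: 0.0177
grasp_force: 40.7
```

{"op": "step_arm", "data": {
  "steps": "0 0 -0.003 0 0.01;0 0 -0.006 0 0.01;0 0 -0.007 0 0.01;0 0 -0.007 0 0.01;0 0 -0.007 0 0.01"
}}

```text
t: 5.68
tcp_pos: [0.5464, 0.003, 0.1259]
tcp_rot: [0.0, 3.141, -0.0]
force: [0.3, -1.2, 0.2]
width: 0.0174
grasp_force: 40.7
```

{"op": "step_arm", "data": {
  "steps": "0 0 -0.003 0 0.01;0 0 -0.006 0 0.01;0 0 -0.009 0 0.01;0 0 -0.0115 0 0.01;0 0 -0.0115 0 0.01;0 0 -0.0115 0 0.01"
}}

```text
t: 6.42
tcp_pos: [0.5465, 0.003, 0.1144]
tcp_rot: [0.0, 3.141, -0.0]
force: [0.6, -0.9, -1.1]
width: 0.0172
grasp_force: 40.7
```

{"op": "step_arm", "data": {
  "steps": "0 0 -0.003 0 0.01;0 0 -0.006 0 0.01;0 0 -0.009 0 0.01;0 0 -0.0115 0 0.01;0 0 -0.012 0 0.01;0 0 -0.012 0 0.01;0 0 -0.012 0 0.01"
}}

```text
t: 7.3
tcp_pos: [0.5465, 0.003, 0.1025]
tcp_rot: [0.0, 3.141, -0.0]
force: [-0.8, -0.0, 3.2]
width: 0.0175
grasp_force: 41.1
```

{"op": "step_arm", "data": {
  "steps": "0 0 -0.001 0 0.01;0 0 -0.001 0 0.01;0 0 -0.001 0 0.01;0 0 -0.001 0 0.01"
}}

```text
t: 7.8
tcp_pos: [0.5465, 0.003, 0.1014]
tcp_rot: [0.0, 3.141, -0.0]
force: [-1.2, 0.8, 4.7]
width: 0.0173
grasp_force: 41.2
```

{"op": "step_arm", "data": {
  "steps": "0 0 0.02 0 0.01;0 0 0.06 0 0.01;0 0 0.1 0 0.01;0 0 0.14 0 0.01;-0.015 -0.06 0.14 0 0.01;-0.03 -0.12 0.14 0 0.01;-0.045 -0.18 0.14 0 0.01;-0.06 -0.24 0.14 0 0.01;-0.075 -0.3 0.14 0 0.01;-0.080 -0.322 0.12 0 0.01"
}}

```text
t: 9.05
tcp_pos: [0.4658, -0.3222, 0.2213]
tcp_rot: [0.006, 3.14, -0.002]
force: [0.7, 0.8, -1.3]
width: 0.0172
grasp_force: 40.7
```

{"op": "step_arm", "data": {
  "steps": "0 0 -0.01 0 0.01;0 0 -0.024 0 0.01;0 0 -0.024 0 0.01;0 0 -0.024 0 0.01;0 0 -0.024 0 0.01"
}}

```text
t: 9.68
tcp_pos: [0.4669, -0.3187, 0.1981]
tcp_rot: [-0.001, 3.14, -0.001]
force: [0.2, 0.5, -0.1]
width: 0.0175
grasp_force: 40.7
```

```bash
python3 look.py w5; python3 -c "
import cv2; a=cv2.imread('pics/w5.png')[180:330,220:420]; cv2.imwrite('pics/w5c.png',cv2.resize(a,None,fx=4,fy=4))"
```

```text
9.675 [ 0.4669 -0.3187  0.1981] yaw of y axis 90.04 tilt [ 1.4e-03 -6.0e-04 -1.0e+00] w 0.01754185409890843 [ 0.23  0.51 -0.1 ] joints [-0.32  0.3   0.08  0.   -1.35 -1.25]
```

View pics/w5c.png

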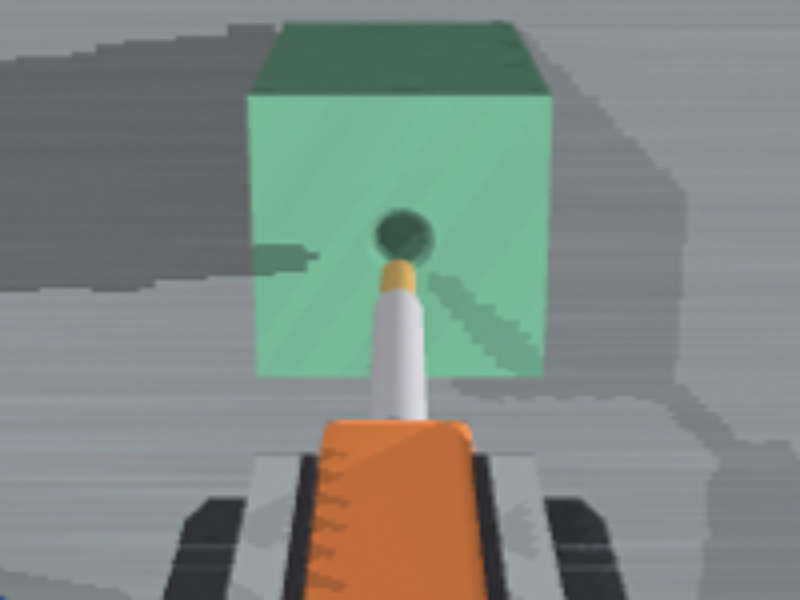

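The hole mouth is at about (321,239.2) and the feeler tip at about (319.7,247), so the two are nearly aligned.

```bash
python3 - <<'E'
from h import *
import pickle
st=pickle.load(open("pics/w5.pkl","rb")); c=cam("wrist",st)
print(plane(c,(321,239.2),.09), plane(c,(319.7,246.8),st["tcp_pos"][2]-.0918), st["tcp_pos"],get_state()["tcp_pos"])
E
```

```text
[ 0.46571769 -0.3171274   0.09      ] [ 0.46632152 -0.31817295  0.10627565] [ 0.46692816 -0.31872416  0.19807565] [ 0.46680317 -0.3187897   0.19795584]
```

{"op": "step_arm", "data": {
  "steps": "-0.0006 0.0004 -0.008 0 0.01;-0.0006 0.0004 -0.016 0 0.01;-0.0006 0.0004 -0.024 0 0.01;-0.0006 0.0004 -0.032 0 0.01;-0.0006 0.0004 -0.04 0 0.01;-0.0006 0.0004 -0.048 0 0.01;-0.0006 0.0004 -0.048 0 0.01"
}}

```text
t: 10.6
tcp_pos: [0.4654, -0.3184, 0.1484]
tcp_rot: [-0.0, -3.14, -0.001]
force: [-0.5, -0.3, -0.4]
width: 0.0176
grasp_force: 40.7
```

Entered freely; now I'll go down to the handle rest.

{"op": "step_arm", "data": {
  "steps": "0 0 -0.012 0 0.01;0 0 -0.024 0 0.01;0 0 -0.036 0 0.01;0 0 -0.042 0 0.01;0 0 -0.046 0 0.01;0 0 -0.0465 0 0.01;0 0 -0.0465 0 0.01"
}}

```text
t: 11.48
tcp_pos: [0.466, -0.3187, 0.1031]
tcp_rot: [0.0, 3.141, -0.001]
force: [-0.4, 0.4, -0.5]
width: 0.0175
grasp_force: 40.7
```

{"op": "step_arm", "data": {
  "steps": "0 0 -0.0015 0 0.01;0 0 -0.0015 0 0.01;0 0 -0.0015 0 0.045;0 0 -0.0015 0 0.045;0 0 -0.0015 0 0.045;0 0 -0.0015 0 0.045;0 0 0.03 0 0.045;0 0 0.08 0 0.045;0 0 0.14 0 0.045;0 0 0.16 0 0.045"
}}

```text
t: 12.72
tcp_pos: [0.4668, -0.3195, 0.2674]
tcp_rot: [0.0, 3.135, -0.006]
force: [0.4, -1.0, -1.2]
width: 0.0447
grasp_force: 0.0
```

```bash
python3 look.py w6; python3 - <<'E'
from h import *
import pickle
st=pickle.load(open("pics/w6.pkl","rb")); im=cv2.imread("pics/w6.png"); c=cam("wrist",st)
h=hsv(im);H,S,V=[h[...,i] for i in range(3)]
o=(H<25)&(H>5)&(S>120)&(V>225)
for n,m,z in(("top",o,.135),("greentop",(H>60)&(H<90)&(S>60)&(V>105),.09)):
    m=m.astype(np.uint8); m[:,:250]=0;m[:,390:]=0;m[330:]=0;m[:150]=0
    cs,_=cv2.findContours(m,0,1); k=max(cs,key=cv2.contourArea)[:,0]
    X=np.array([plane(c,u,z) for u in k])[:,:2]
    print(n,cv2.minAreaRect((X*1000).astype(np.float32)))
E
```

```text
12.725 [ 0.4668 -0.3195  0.2674] yaw of y axis 89.99 tilt [ 0.0064 -0.0036 -1.    ] w 0.044701375816538234 [ 0.38 -0.98 -1.18] joints [-0.32  0.27  0.22  0.   -1.51 -1.25]
top ((461.41412353515625, -318.5257568359375), (24.663175582885742, 17.4755859375), 0.00734790088608861)
greentop ((465.90045166015625, -317.9925537109375), (56.55674362182617, 56.412940979003906), 0.009958508424460888)
```

{"op": "step_arm", "data": {
  "steps": "-0.002 0.06 -0.002 0 0.045;-0.004 0.12 -0.002 0 0.045;-0.006 0.18 -0.002 0 0.045;-0.008 0.24 -0.002 0 0.045;-0.01 0.3 -0.002 0 0.045;-0.012 0.36 -0.002 0 0.045;-0.014 0.42 -0.002 0 0.045;-0.016 0.48 -0.002 0 0.045;-0.018 0.54 -0.002 0 0.045;-0.02 0.6 -0.002 0 0.045"
}}

```text
t: 14.02
tcp_pos: [0.4452, 0.2833, 0.2605]
tcp_rot: [0.0, -3.141, 0.0]
force: [1.3, -0.6, -0.0]
width: 0.0449
grasp_force: 0.0
```

{"op": "step_arm", "data": {
  "steps": "0 0.018 0 0 0.045;0 0.018 0 0 0.045;0 0.018 0 0 0.045;0 0.018 0 0 0.045"
}}

```text
t: 14.52
tcp_pos: [0.446, 0.2982, 0.2612]
tcp_rot: [0.003, 3.141, 0.001]
force: [-0.3, 0.2, 0.1]
width: 0.045
grasp_force: 0.0
```

```bash
python3 look.py w7
```

```text
14.525 [0.446  0.2982 0.2612] yaw of y axis 89.9 tilt [ 4.e-04  3.e-04 -1.e+00] w 0.04501874415990321 [-0.28  0.24  0.08] joints [ 0.88  0.22  0.14  0.   -1.49 -2.45]
```

View pics/w7.png

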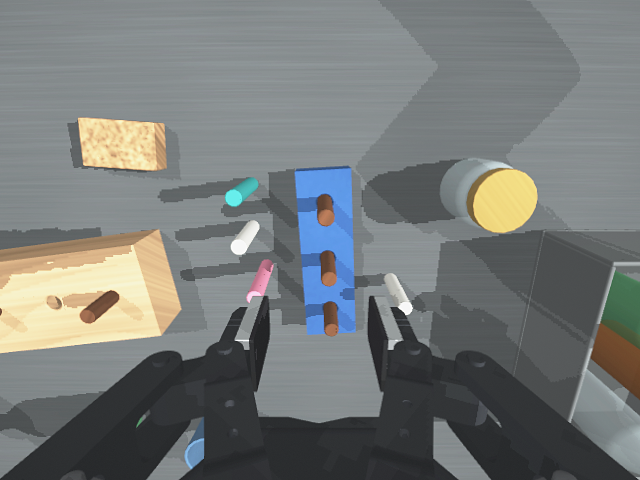

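The three dark posts have their tops near (326,215), (328,274) and (331,328). The first, nearest the robot, is the long one.

```bash
python3 - <<'E'
from h import *
import pickle
st=pickle.load(open("pics/w7.pkl","rb")); im=cv2.imread("pics/w7.png"); c=cam("wrist",st)
h=hsv(im);H,S,V=[h[...,i] for i in range(3)]
d=((H<14)|(H>170))&(S>70)&(V>20); r=np.zeros_like(d); r[180:345,300:350]=d[180:345,300:350]
for b in blobs(r,40): print(b)
# bright top faces
r2=r&(V>105)
for b in blobs(r2,20): print("top",b,[plane(c,b[1],z).round(4) for z in (.103,.091,.079)])
b=(H>100)&(H<125)&(S>150)&(V>150); b[:, :285]=0;b[:,365:]=0
q,_=cv2.findContours(b.astype(np.uint8),0,1);k=max(q,key=cv2.contourArea)[:,0]
X=np.array([plane(c,u,.03) for u in k])[:,:2]; print("rack",cv2.minAreaRect((X*1000).astype(np.float32)))
E
```

```text
([318, 195, 16, 31, 421], [324.9, 210.4])
([321, 251, 15, 35, 458], [327.6, 268.4])
([324, 302, 14, 34, 406], [330.3, 318.7])
top ([318, 195, 16, 31, 301], [326.2, 213.4]) [array([0.4363, 0.305 , 0.103 ]), array([0.4391, 0.3052, 0.091 ]), array([0.4419, 0.3055, 0.079 ])]
top ([321, 251, 15, 35, 279], [329.6, 272.3]) [array([0.4929, 0.3084, 0.103 ]), array([0.498 , 0.3088, 0.091 ]), array([0.503 , 0.3093, 0.079 ])]
top ([325, 303, 13, 33, 228], [332.2, 322.9]) [array([0.5471, 0.3114, 0.103 ]), array([0.5543, 0.312 , 0.091 ]), array([0.5615, 0.3125, 0.079 ])]
rack ((504.8955383300781, 307.64459228515625), (200.28997802734375, 58.31196212768555), 3.132695436477661)
```

{"op": "step_arm", "data": {
  "steps": "-0.003 0.003 -0.04 0 0.045;-0.005 0.0045 -0.08 0 0.045;-0.005 0.0045 -0.11 0 0.045;-0.005 0.0045 -0.14 0 0.045;-0.005 0.0045 -0.17 0 0.045;-0.005 0.0045 -0.191 0 0.045;-0.005 0.0045 -0.191 0 0.045;-0.005 0.0045 -0.191 0 0.005;-0.005 0.0045 -0.191 0 0.005;-0.005 0.0045 -0.191 0 0.005",
  "force": 20
}}

```text
t: 15.82
tcp_pos: [0.4416, 0.3045, 0.0712]
tcp_rot: [-0.0, 3.139, 0.003]
force: [0.1, -0.9, 5.3]
width: 0.0155
grasp_force: 20.3
```

{"op": "step_arm", "data": {
  "steps": "0 0 0 0 0.005;0 0 0 0 0.005"
}}

```text
t: 16.08
tcp_pos: [0.4416, 0.3045, 0.0712]
tcp_rot: [-0.0, 3.139, 0.002]
force: [0.3, -0.7, 6.3]
width: 0.0153
grasp_force: 20.4
```

{"op": "step_arm", "data": {
  "steps": "0 0 0.015 0 0.005;0 0 0.04 0 0.005;0 0 0.09 0 0.005;0 0 0.14 0 0.005;0 0 0.171 0 0.005;0.02 -0.06 0.171 0 0.005;0.04 -0.12 0.171 0 0.005;0.06 -0.18 0.171 0 0.005;0.08 -0.24 0.171 0 0.005;0.1 -0.29 0.171 0 0.005"
}}

```text
t: 17.32
tcp_pos: [0.5407, 0.0118, 0.2417]
tcp_rot: [0.001, 3.141, 0.001]
force: [0.9, 0.3, -0.3]
width: 0.0158
grasp_force: 19.9
```

{"op": "step_arm", "data": {
  "steps": "0.0056 -0.0112 -0.02 0 0.005;0.0056 -0.0112 -0.05 0 0.005;0.0056 -0.0112 -0.08 0 0.005;0.0056 -0.0112 -0.09 0 0.005;0.0056 -0.0112 -0.09 0 0.005;0.0056 -0.0112 -0.09 0 0.005"
}}

```text
t: 18.08
tcp_pos: [0.5472, 0.0029, 0.1524]
tcp_rot: [-0.0, 3.139, 0.0]
force: [0.1, 0.2, -0.3]
width: 0.0155
grasp_force: 19.9
```

```bash
python3 look.py w8; python3 -c "
import cv2; a=cv2.imread('pics/w8.png')[180:330,220:420]; cv2.imwrite('pics/w8c.png',cv2.resize(a,None,fx=4,fy=4))"
```

```text
18.075 [0.5472 0.0029 0.1524] yaw of y axis 90.01 tilt [ 2.5e-03  2.0e-04 -1.0e+00] w 0.01551653698666926 [ 0.12  0.23 -0.28] joints [ 0.29  0.28 -0.06  0.   -1.23 -1.86]
```

View pics/w8c.png

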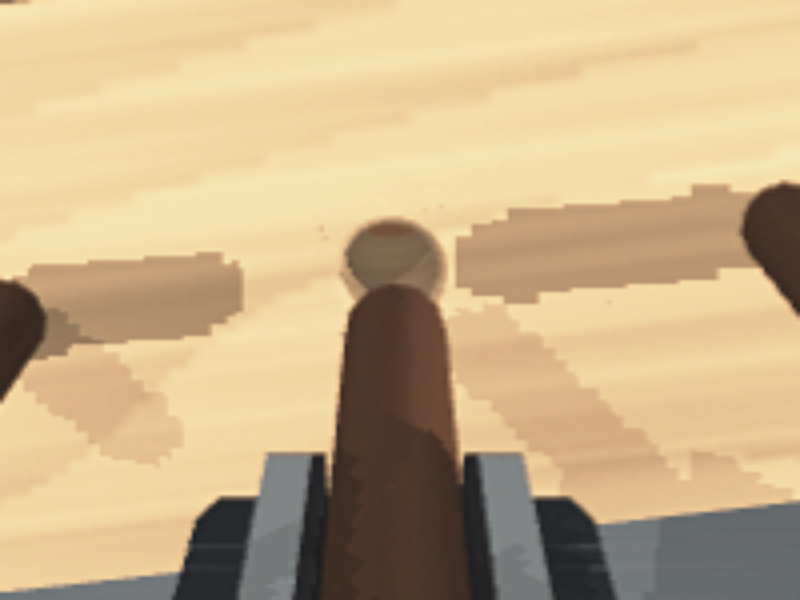

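The socket mouth is centred at column 318.5 with its rim top at row 234.2. The post's foot is centred at column about 319.2 with its near edge at row about 251.

```bash
python3 - <<'E'
from h import *
import pickle
st=pickle.load(open("pics/w8.pkl","rb")); c=cam("wrist",st); t=st["tcp_pos"]
a=np.linspace(0,2*np.pi,73); C=np.c_[np.cos(a),np.sin(a),0*a]
def ext(X): p=proj(c,X); return p.min(0).round(2),p.max(0).round(2)
print("socket rim pred",ext(np.array([.5462,.0028,.062])+C*.01025))
f=t[2]-.0612
print("foot pred",ext(np.r_[np.array([*t[:2],f])+C*.006,np.array([*t[:2],f+.002])+C*.008]),f)
print(plane(c,(318.5,246.5),.062),plane(c,(319.2,251),f), t)
im=cv2.imread("pics/w8.png"); print(im[228:256:1,319,2])
E
```

```text
socket rim pred (array([304.31, 232.97]), array([333.15, 260.29]))
foot pred (array([306.15, 252.21]), array([331.7 , 276.01])) 0.09117176043800956
[0.54597008 0.00263447 0.062     ] [0.53909574 0.00303867 0.09117176] [0.54718496 0.00286312 0.15237176]
[245 245 244 244 245 246 214 165 118 113 114 121 122 125 129 125 125 126
 125 118 113 120 143  90  78  79  78  79]
```

{"op": "step_arm", "data": {
  "steps": "0 -0.0003 -0.01 0 0.005;0 -0.0003 -0.02 0 0.005;0 -0.0003 -0.026 0 0.005;0 -0.0003 -0.03 0 0.005;0 -0.0003 -0.033 0 0.005;0 -0.0003 -0.036 0 0.005;0 -0.0003 -0.036 0 0.005"
}}

```text
t: 19.0
tcp_pos: [0.5466, 0.0024, 0.1147]
tcp_rot: [0.0, 3.141, -0.0]
force: [2.7, -1.3, -0.8]
width: 0.015
grasp_force: 19.8
```

{"op": "step_arm", "data": {
  "steps": "0.0005 -0.0002 -0.004 0 0.005;0.0005 -0.0002 -0.008 0 0.005;0.0005 -0.0002 -0.012 0 0.005;0.0005 -0.0002 -0.016 0 0.005;0.0005 -0.0002 -0.02 0 0.005;0.0005 -0.0002 -0.024 0 0.005;0.0005 -0.0002 -0.024 0 0.005"
}}

```text
t: 19.88
tcp_pos: [0.5468, 0.0022, 0.0903]
tcp_rot: [-0.0, -3.141, 0.0]
force: [2.0, -0.4, -2.1]
width: 0.0153
grasp_force: 19.8
```

{"op": "step_arm", "data": {
  "steps": "0.0004 0 -0.004 0 0.005;0.0004 0 -0.008 0 0.005;0.0004 0 -0.011 0 0.005;0.0004 0 -0.013 0 0.005;0.0004 0 -0.014 0 0.005;0.0004 0 -0.014 0 0.005"
}}

```text
t: 20.62
tcp_pos: [0.5471, 0.0022, 0.0766]
tcp_rot: [-0.0, -3.141, -0.0]
force: [2.3, -0.8, -1.0]
width: 0.0151
grasp_force: 19.9
```

{"op": "step_arm", "data": {
  "steps": "0 0 -0.0007 0 0.005;0 0 -0.0014 0 0.005;0 0 -0.0014 0 0.005;0 0 -0.0014 0 0.005"
}}

```text
t: 21.12
tcp_pos: [0.5472, 0.0022, 0.0753]
tcp_rot: [-0.0, -3.141, -0.0]
force: [1.6, -0.1, -0.9]
width: 0.0156
grasp_force: 19.9
```

{"op": "step_arm", "data": {
  "steps": "0 0 -0.0007 0 0.005;0 0 -0.0014 0 0.005;0 0 -0.0014 0 0.005;0 0 -0.0014 0 0.005"
}}

```text
t: 21.62
tcp_pos: [0.5477, 0.0022, 0.0752]
tcp_rot: [-0.0, 3.14, -0.0]
force: [-0.3, -0.0, 6.8]
width: 0.0155
grasp_force: 20.6
```

Bottom reached at the expected height (foot ≈ 0.014). I'll release and withdraw.

{"op": "step_arm", "data": {
  "steps": "0 0 0.001 0 0.005;0 0 0.001 0 0.04;0 0 0.001 0 0.04;0 0 0.001 0 0.04;0 0 0.001 0 0.04;0 0 0.04 0 0.04;0 0 0.09 0 0.04;0 0 0.15 0 0.04;-0.04 -0.04 0.17 0 0.04;-0.04 -0.04 0.17 0 0.04"
}}

```text
t: 22.88
tcp_pos: [0.5067, -0.0393, 0.2471]
tcp_rot: [0.003, 3.136, 0.001]
force: [0.0, 0.4, -0.8]
width: 0.04
grasp_force: 0.0
```

```bash
python3 look.py w9; python3 - <<'E'
from h import *
d=grab_frame("side");s=grab_frame("scene");w=cv2.imread("pics/w9.png")
a=cv2.resize(d[140:400,280:430],None,fx=1.9,fy=1.9); b=cv2.resize(w[150:400,170:500],None,fx=1.45,fy=1.45)
b=cv2.copyMakeBorder(b,0,a.shape[0]-b.shape[0],0,0,cv2.BORDER_CONSTANT); cv2.imwrite("pics/fin.png",np.hstack([a,b])); print(np.hstack([a,b]).shape)
E
```

```text
22.875 [ 0.5067 -0.0393  0.2471] yaw of y axis 89.89 tilt [ 5.6e-03  6.0e-04 -1.0e+00] w 0.04001841178321972 [ 0.01  0.38 -0.84] joints [ 0.23  0.16  0.03  0.   -1.43 -1.8 ]
(494, 763, 3)
```

View pics/fin.png

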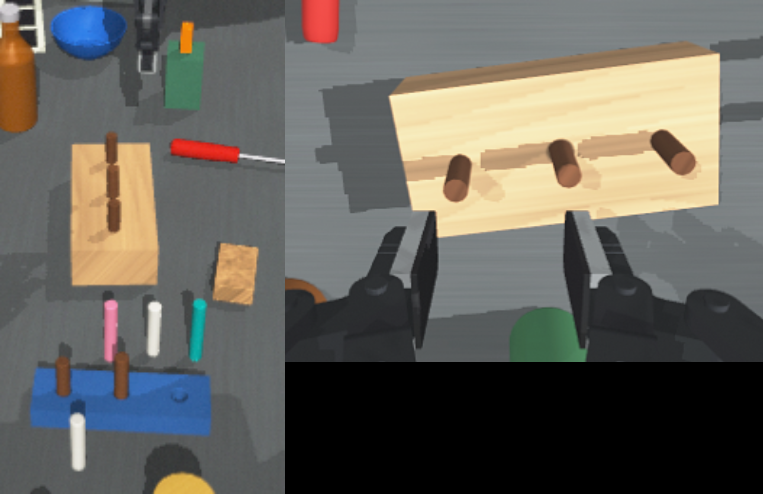

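The middle post stands level and in line with its neighbours. The rod is upright in its stand, the other two posts are still in the rack, and nothing else has moved. Signing off.

```bash
python3 -c "
from cell import *
print(sign_off())"
```

```text
the job is handed in; nothing more can be done
None
```

The job is handed in: the feeler found the socket 48 mm deep, the rod is back in its stand, and the long post is set all the way down, looking level with its neighbours in the last pictures (the judge's verdict was not shown).

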